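# Open the parts case by its hidden catch

### The arm

A 7-joint arm with a two-finger parallel gripper is mounted at the origin on the work surface. World frame = base frame: x ahead of the robot, y to its left, z up, the work surface at z = 0. Lengths are in m, angles in rad, forces in N, time in s.
With the tool pointing down it reaches from about 0.425 to 0.925 m from the base axis. Payload 6.8 kg.
Tool frame: the origin (TCP) lies at the centre of the arm's flange, where the gripper is bolted on; the fingertips stand 173 mm ahead of it and the grasp point (between the pads) lies 155 mm ahead of it (r.hold_point_z is the distance from the TCP to the grasp point, in m); z points along the fingers, x is the direction in which the jaws open and shut, and the axes are right-handed (so a half turn about z gives the same grasp; the last joint's range is limited). The gripper opens to 85 mm and grips with 20 to 120 N. Pads are 22 mm wide; open, the fingers measure 114 mm over their backs; the gripper's body (76 mm by 85 mm) begins 54 mm behind the grasp point. The pads swing forward as they close: fully open they stand 13 mm farther back than shut.
Start: joints at [1.007, 0.477, 0.022, 1.555, -0.011, 1.109, -0.083], TCP at [0.297, -0.606, 0.405] pointing down, gripper open.
Joint ranges: [-2.96, 2.96], [-0.34, 2.1], [-1.41, 1.46], [0.24, 2.44], [-1.37, 4.51], [0.17, 1.92], [-2.96, 2.96]. Speed limits (rad/s): [2.39, 2.39, 3.14, 3.14, 3.14, 3.14, 3.14].

### API

Orientations are given as a rotation vector (axis times angle).
In Python, from bench import r gives the robot as it stands.
- The arm moves only by the tool apply_moves, never from a script. Its arguments are lists of equal length, an entry for each row: "dp": the shift along the tool's x, y, z scaled (see below), a list of three; "twist": the turn, a rotation vector about the tool's x, y, z scaled (see below), a list of three; "jaw": the closure in counts, from 0 (fully open) to 255 (shut). In form: {"dp": [[x, y, z], ...], "twist": [[rx, ry, rz], ...], "jaw": [jaw, ...]}. A call has 1 to 20 rows; each row shifts and turns the pose as measured when the row begins, along the tool's axes as they then stand; what a row does not reach is not made up. The controller multiplies each number of a shift by 12 cm and each number of a turn by 120 degrees. A row lasts 1/10 s, in which the tool goes at most 50 mm and 8.59 degrees, less where a joint would pass 70% of its speed; a pose out of reach is approached as far as the arm can. A call with a number of a shift or a turn outside -1 to 1 is refused whole. A call with a gripper value outside its range is refused whole. The fingers move at their own pace and stop on an object; "grip_force" is the grip in N (left out, the last holds). Time passes only in rows, so rows that do not move let the fingers close. It gives the time, the measured TCP pose, the force and the opening at its end, in the units of the state.
- r.get_obs(): the state, without advancing time (a new reading comes with each control period).
- r.grab_frame(name): name is "scene" or "side" or "wrist"; returns a dict with "color" (420x560x3 uint8, red, green, blue), "z_map" (420x560 float32, m along the optical axis (not along the pixel's ray), 0 where there is no reading), "intrinsics" (3x3 intrinsics, pixels), "R" (3x3) and "t" (3): a world point X has camera coordinates R X + t; the wrist camera has in their place "hand_eye" (4x4, takes a point from camera to tool coordinates, whose origin is the TCP and whose axes are the tool frame's). Camera axes: x right, y down, z forward; pixel columns grow to the right and rows downward; lengths in m; the calibration is good to about 2 mm. A picture is of the moment at which its call begins: read the wrist's pose just before it.
- r.hand_in(): hands the job in, once; it reports no verdict.
The state is a dict: "clock": time; "joints": joint angles; "qvel": joint speeds; "tau": joint torques, N m; "tcp_pos": TCP position; "orientation": TCP orientation; "contact_force": force on the tool from outside, world axes, zero at the start; "moment": the same for the moment, N m; "grip_width": finger opening in m.
Only numpy, scipy, OpenCV 4.12 (cv2) and the standard library are available. Lean on these libraries where they do the work, as an engineer would, in place of code of your own. Each camera call takes 0.05 s, during which the arm holds its last target.

### The job

Open the flat parts case. Its lid is locked: slide closed fingertips along the groove in the front edge until they drop into the recess hidden in it, and press the catch there until the lid springs ajar. Then raise the lid by its bar handle, gently, right up to its stop and leave it standing open, with the things on and around the case left where they are.

Things in the scene. Friction and masses are not known exactly. Their poses are not given: they have to be found in the camera images.
- case: grey steel parts case, 250 (x) by 460 (y) by 90 mm high, fixed to the table; origin at the centre of its underside; front edge to -x (towards the robot), z up. Offsets below (mm) are in its axes. A groove 40 mm wide (x) and 230 mm long (y), open above, runs along its front edge, centre line at x = -85; its rigid floor is 12 mm below the case's flat top, at z = 78
- groove_left (a point): middle of the left (+y) end of the groove, at the height of the groove's floor. Somewhere along the floor, elsewhere each time (its centre within 50 mm of the groove's middle), is a recess 80 mm long and as wide as the groove, whose bottom is the catch
- groove_right (a point): middle of the right (-y) end of the groove, at the height of the groove's floor
- catch (a joint): the catch, in m: a flat plate that fills the recess, its top 14 mm below the groove's floor (z = 64). 0 at rest, grows as it is pressed straight down, to 0.010; a spring returns it. It takes about 2 N at first, 5 N at the bottom, and frees the lid at 0.006 to 0.007
- lid (a joint): lid angle in rad: 0 shut and locked, about 0.14 ajar (lifted by a spring pin when the catch frees it), 1.2 open against its stop. Stiff hinge: above about 1.1 it stays where it is left; lower it may sink back to ajar. Lifting takes about 4 N at the handle
- hinge_line (a point): middle of the lid's hinge line, which runs along the case's y at its rear (x = 113, z = 84). The lid (aluminium, 146 by 300 mm, 6 mm thick, top flush with the case's when shut) reaches from there to -x; it opens by its front edge going up and to +x
- lid_bar (a point): centre of the lid's bar handle: a round steel bar 12 mm thick, 130 mm long, parallel to the hinge, on two posts 114 mm apart, its centre 42 mm above the lid; lid shut, it is 125 mm to -x of the hinge line and 48 mm above it. It can turn between fingers that pinch it across its length
- brass_collar: loose brass ring 60 mm across, 22 mm high, standing on the left (+y) rear corner of the case's top, beside the lid; origin at the centre of its underside
- white_cup: loose white ceramic cup 54 mm across, 42 mm high, standing on the right (-y) rear corner of the case's top, beside the lid; origin at the centre of its underside
- burner: loose brass lamp burner 72 mm across, 80 mm high, on the table before the case, to the left; origin at the centre of its underside
- lantern: loose dark steel lantern 124 mm across, 200 mm high with its bail, left or right of the case; origin at the centre of its underside
- reflector: loose copper reflector 140 mm across, 70 mm high, left or right of the case; origin at the centre of its underside
- wrench: loose steel wrench 180 mm long lying on the table before the case, to the right; origin on its underside near its middle

How it is judged:
On the way:
1. the catch in the recess is pressed down (value of joint catch above 0.004 m).
At the end, for the whole second after the job is handed in: the lid stands open within 0.1 rad of its stop (joint lid above 1.1), at rest, and the catch has come back up (below 3 mm) (value of joint lid above 1.1 rad and velocity of joint lid between -0.1 and 0.1 rad/s and value of joint catch below 0.003 m); the robot touches nothing.
It fails at once if the lid is flung against its stop or let slam (faster than 1.5 rad/s while more than 0.6 rad open) (value of joint lid above 0.6 rad and (velocity of joint lid above 1.5 rad/s or velocity of joint lid below -1.5 rad/s)).
It fails at once if a thing on or around the case is moved more than 30 mm (distance of any of brass_collar, white_cup, burner, lantern, reflector, wrench from where it was at the start of the episode above 0.03 m).
It also fails if it takes over 69 s, if anything falls off the work surface, if the arm or the gripper's body presses on something with over 40 N, if the wrist force passes 120 N, or if a joint passes its speed limit or range.

## Working session

There is one attempt and no reset: what is moved stays moved. The work goes in short steps, Python scripts to look and compute and a tool call to move; the robot and the scene stay as the last step left them, time stands still between calls to the robot, and variables do not carry over. Pictures are saved under pics/ and viewed, and the job is handed in when it is done.

Besides the shell and the picture viewer there is one more tool, called after "Request:" by a JSON object that holds its "method" and its "body", one argument or row to a line. apply_moves: Moves the arm, as the interface text tells. Shifts and turns lie within -1 to 1; 1 stands for 12 cm of shift or 120 degrees of turn. Its arguments: {"type":"object","properties":{"dp":{"type":"array"},"twist":{"type":"array"},"jaw":{"type":"array"},"grip_force":{"type":"number"}},"required":["dp","twist","jaw"]}

```bash
ls; mkdir -p pics; python3 - <<'E'
from bench import r
import cv2,numpy as np
print(r.get_obs(), r.hold_point_z)
for n in ["scene","side","wrist"]:
    f=r.grab_frame(n); cv2.imwrite(f"pics/{n}0.png",f["color"][:,:,::-1]); np.savez(f"pics/{n}0.npz",**f)
    print(n,f["intrinsics"].tolist(),{k:np.round(f[k],3).tolist() for k in f if k in("R","t","hand_eye")})
E
```

```text
pics
{'clock': 0.0, 'joints': array([ 1.00692937,  0.47784242,  0.02235083,  1.55646757, -0.01151613,
        1.10935311, -0.08305303]), 'qvel': array([-0.00176014, -0.00147294, -0.00016138,  0.00136   ,  0.00037694,
       -0.00046267, -0.00038735]), 'tau': array([ 2.92944310e-05, -5.96446466e+01,  1.60801046e+00, -2.81198323e+01,
        1.24340269e-02,  9.18953097e-03,  8.47467419e-06]), 'tcp_pos': array([ 0.29698003, -0.60584045,  0.40369046]), 'orientation': array([-2.66514036,  1.66160055,  0.00269565]), 'contact_force': array([ 0.63966842, -0.44515251, -0.00203195]), 'moment': array([ 0.01830833, -0.0553504 ,  0.01652084]), 'grip_width': 0.08553575110842308} 0.1547
scene [[405.60152173549005, 0.0, 277.71328963075285], [0.0, 405.60152173549005, 208.09832143375925], [0.0, 0.0, 1.0]] {'R': [[0.739, 0.673, 0.004], [0.536, -0.584, -0.61], [-0.408, 0.453, -0.793]], 't': [-0.353, -0.169, 1.69]}
side [[393.3000518361721, 0.0, 280.84799345273007], [0.0, 393.3000518361721, 209.08823833194285], [0.0, 0.0, 1.0]] {'R': [[-0.983, -0.184, 0.006], [-0.096, 0.483, -0.87], [0.157, -0.856, -0.493]], 't': [0.462, 0.147, 1.167]}
wrist [[289.1592676314703, 0.0, 275.3849311983668], [0.0, 289.1592676314703, 211.60929677104062], [0.0, 0.0, 1.0]] {'hand_eye': [[1.0, 0.001, 0.0, 0.0], [-0.001, 0.963, 0.27, -0.069], [-0.0, -0.27, 0.963, 0.03], [0.0, 0.0, 0.0, 1.0]]}
```

View pics/scene0.png

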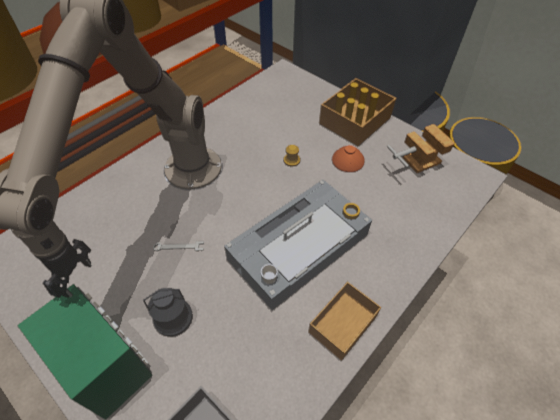

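View pics/side0.png

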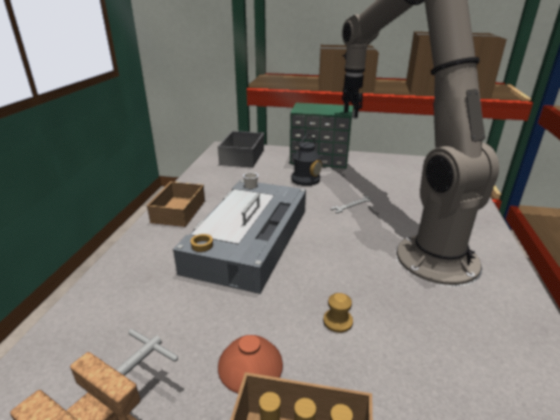

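View pics/wrist0.png

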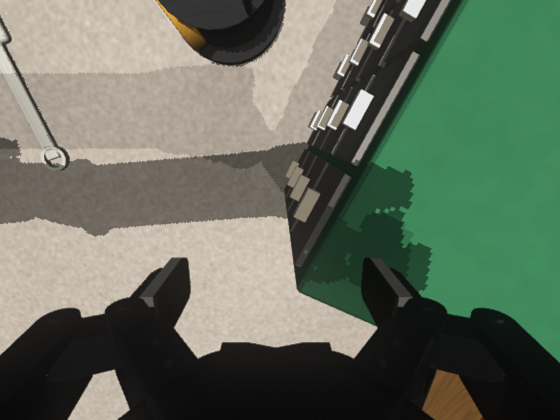

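The scene view shows the case at about (300,240), with the groove along its upper-left edge at (285,215), the cup at (268,272), the collar at (351,211), the lantern at (170,312), the wrench at (180,247) and the burner at (292,155). I'll measure the case from the point cloud.

```bash
cat > h.py <<'E'
import numpy as np,cv2
def load(n):
    return dict(np.load(f"pics/{n}.npz"))
def cloud(f,T=None):
    K=f["intrinsics"];z=f["z_map"];v,u=np.indices(z.shape)
    P=np.stack([(u-K[0,2])/K[0,0]*z,(v-K[1,2])/K[1,1]*z,z],-1)
    if T is None: W=(P-f["t"])@f["R"]
    else: W=P@T[:3,:3].T+T[:3,3]
    W[z==0]=np.nan
    return W
E
python3 - <<'E'
from h import *
for n in ["scene0","side0"]:
    f=load(n);W=cloud(f)
    print(n,"table",np.nanmedian(W[...,2][(abs(W[...,2])<.02)]))
    m=(abs(W[...,2]-.09)<.006)&(W[...,0]>.35)&(W[...,0]<1.1)&(abs(W[...,1])<.5)
    c,l,s,ce=cv2.connectedComponentsWithStats(cv2.morphologyEx(m.astype(np.uint8),cv2.MORPH_CLOSE,np.ones((5,5))))
    k=1+np.argmax(s[1:,4]);mm=(l==k)&m
    p=W[mm]; print(s[k],np.median(p[:,2]))
    r=cv2.minAreaRect(p[:,:2].astype(np.float32));print(r,cv2.boxPoints(r).round(3).tolist())
    im=f["color"][:,:,::-1].copy()
    x,y,w,h=s[k][:4];cv2.imwrite(f"pics/{n}_crop.png",cv2.resize(im[y-30:y+h+30,x-20:x+w+20],None,fx=4,fy=4,interpolation=cv2.INTER_CUBIC)[:600,:800]);print(x-20,y-30)
E
```

```text
scene0 table -0.00015351435211170448
[ 224  180  148  120 7459] 0.08962177062045781
((0.5747515559196472, 0.002531871199607849), (0.46212348341941833, 0.25269168615341187), 82.75224304199219) [[0.41999998688697815, -0.210999995470047], [0.6710000038146973, -0.24300000071525574], [0.7289999723434448, 0.2160000056028366], [0.4790000021457672, 0.24799999594688416]]
204 150
side0 table -0.0014679521311205118
[ 172  180  134   89 5773] 0.08809533826721423
((0.5738542079925537, 0.0065459758043289185), (0.4659910500049591, 0.25114643573760986), 82.80037689208984) [[0.41999998688697815, -0.20900000631809235], [0.6690000295639038, -0.23999999463558197], [0.7279999852180481, 0.22200000286102295], [0.4779999852180481, 0.2529999911785126]]
152 150
```

View pics/scene0_crop.png

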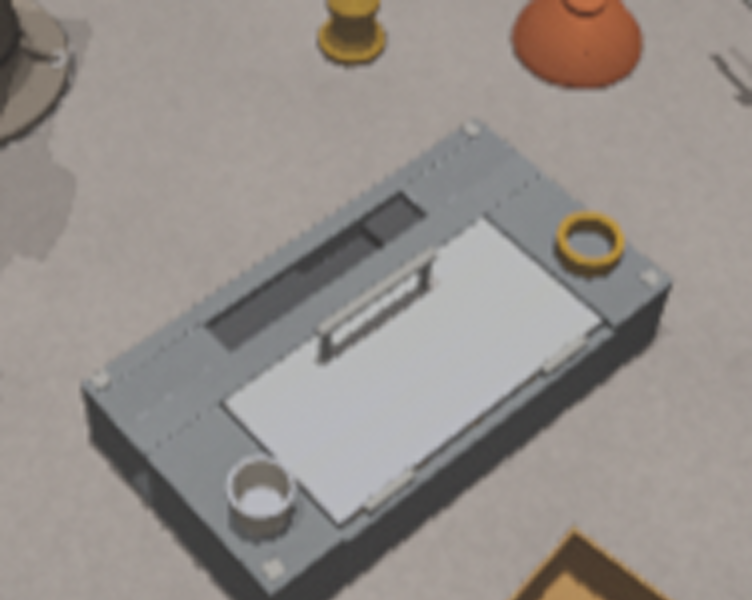

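```bash
python3 - <<'E'
from h import *
a=np.radians(-7.22);ex=np.array([np.cos(a),np.sin(a)]);ey=np.array([-ex[1],ex[0]]);c=np.array([.5742,.0035])
for n in ["scene0","side0"]:
    W=cloud(load(n));d=W[...,:2]-c;x=d@ex;y=d@ey;z=W[...,2]
    for lo in np.arange(-.12,.12,.01):
        m=(abs(x+.085)<.019)&(y>=lo)&(y<lo+.01)&(z>.03)&(z<.1)
        print(n,round(lo,3),m.sum(),np.round(np.percentile(z[m],[0,10,50,90]),4) if m.any() else "")
E
```

```text
scene0 -0.12 10 [0.0771 0.0781 0.0887 0.0925]
scene0 -0.11 26 [0.0726 0.0744 0.0772 0.082 ]
scene0 -0.1 24 [0.0744 0.0755 0.0778 0.0801]
scene0 -0.09 25 [0.0743 0.0751 0.0788 0.0862]
scene0 -0.08 22 [0.0742 0.0761 0.0787 0.0821]
scene0 -0.07 23 [0.074  0.0748 0.0774 0.0803]
scene0 -0.06 24 [0.0747 0.0761 0.0771 0.0797]
scene0 -0.05 22 [0.0724 0.0745 0.0782 0.0813]
scene0 -0.04 22 [0.0729 0.0752 0.078  0.08  ]
scene0 -0.03 23 [0.0736 0.0748 0.0783 0.0808]
scene0 -0.02 19 [0.073  0.0751 0.0782 0.0805]
scene0 -0.01 6 [0.0623 0.0642 0.0678 0.0887]
scene0 -0.0 18 [0.0594 0.0607 0.0633 0.0684]
scene0 0.01 18 [0.0601 0.0628 0.0655 0.0851]
scene0 0.02 18 [0.0597 0.0616 0.0645 0.0698]
scene0 0.03 18 [0.0612 0.0625 0.0646 0.0775]
scene0 0.04 17 [0.0588 0.0603 0.0635 0.0736]
scene0 0.05 17 [0.0597 0.0621 0.0667 0.0699]
scene0 0.06 30 [0.0591 0.0625 0.069  0.0809]
scene0 0.07 23 [0.0613 0.0668 0.0761 0.0831]
scene0 0.08 24 [0.0725 0.0755 0.0786 0.0816]
scene0 0.09 23 [0.0729 0.0747 0.0787 0.0858]
scene0 0.1 21 [0.0729 0.0742 0.0775 0.0835]
scene0 0.11 33 [0.0761 0.0766 0.0845 0.0927]
side0 -0.12
[... 350 characters left out ...]
de0 -0.04 21 [0.074  0.0749 0.0765 0.0779]
side0 -0.03 21 [0.073  0.0737 0.0757 0.0786]
side0 -0.02 29 [0.061  0.0646 0.0756 0.0788]
side0 -0.01 42 [0.0602 0.0619 0.0677 0.0765]
side0 -0.0 21 [0.0604 0.0605 0.0623 0.0804]
side0 0.01 14 [0.0606 0.0608 0.0622 0.063 ]
side0 0.02 17 [0.0595 0.0605 0.0621 0.0804]
side0 0.03 16 [0.0615 0.0616 0.0621 0.0639]
side0 0.04 18 [0.0602 0.0611 0.0624 0.0646]
side0 0.05 6 [0.0646 0.0725 0.083  0.0864]
side0 0.06 4 [0.0738 0.0739 0.0746 0.0837]
side0 0.07 18 [0.0737 0.0751 0.0765 0.0782]
side0 0.08 28 [0.0728 0.0745 0.0761 0.0775]
side0 0.09 20 [0.0747 0.0754 0.0764 0.0785]
side0 0.1 4 [0.0772 0.0776 0.0786 0.0844]
side0 0.11 9 [0.0876 0.0877 0.0886 0.0898]
```

```bash
cat >> h.py <<'E'
from scipy.spatial.transform import Rotation as Ro
a=np.radians(-7.22);ex=np.array([np.cos(a),np.sin(a)]);ey=np.array([-ex[1],ex[0]]);c=np.array([.5742,.0035])
def w(x,y,z): return np.r_[c+x*ex+y*ey,z]
def case(p): d=np.asarray(p)[:2]-c; return np.round([d@ex,d@ey,p[2]],4)
def delta(o,tip,xdir,off=.173):
    """tip target world, tool x heading vec -> tool-frame shift(units) and twist(units)"""
    R=Ro.from_rotvec(o["orientation"]).as_matrix()
    x=np.r_[xdir,0];z=np.array([0,0,-1.]);T=np.stack([x,np.cross(z,x),z],1)
    tgt=np.asarray(tip)-off*z
    return (R.T@(tgt-o["tcp_pos"])/.12).round(3),(Ro.from_matrix(R.T@T).as_rotvec()*180/np.pi/120).round(4),(T.T@(tgt-o["tcp_pos"])/.12).round(3)
E
python3 - <<'E'
from bench import r
from h import *
o=r.get_obs()
print(delta(o,w(-.085,-.035,.20),-ey))
W=cloud(load("scene0"));z=W[...,2]
for nm,(u0,u1,v0,v1) in dict(lantern=(140,195,280,340),burner=(275,305,140,170)).items():
    p=W[v0:v1,u0:u1].reshape(-1,3);p=p[p[:,2]>.02];print(nm,np.nanmin(p,0),np.nanmax(p,0))
E
```

```text
(array([-3.689, -3.557,  0.263]), array([2.000e-04, 6.000e-04, 2.778e-01]), array([-5.037, -0.945,  0.258]))
lantern [ 0.40406055 -0.53227244  0.0200949 ] [ 0.51897505 -0.4104652   0.2024024 ]
burner [0.24968165 0.27555789 0.02034392] [0.30647626 0.33115964 0.08495284]
```

Request:
{"method": "apply_moves", "body": {
  "dp": [
    [0,0,-0.1],
    [0,0,-0.1],
    [0,0,-0.1],
    [0,0,-0.1],
    [-0.35,-0.06,0],
    [-0.35,-0.06,0],
    [-0.35,-0.06,0],
    [-0.35,-0.06,0],
    [-0.35,-0.06,0],
    [-0.35,-0.06,0],
    [-0.35,-0.06,0],
    [-0.35,-0.06,0],
    [-0.35,-0.06,0],
    [-0.35,-0.06,0],
    [-0.35,-0.06,0]
  ],
  "twist": [
    [0,0,0.07],
    [0,0,0.07],
    [0,0,0.07],
    [0,0,0.068],
    [0,0,0],
    [0,0,0],
    [0,0,0],
    [0,0,0],
    [0,0,0],
    [0,0,0],
    [0,0,0],
    [0,0,0],
    [0,0,0],
    [0,0,0],
    [0,0,0]
  ],
  "jaw": [255,255,255,255,255,255,255,255,255,255,255,255,255,255,255],
  "grip_force": 20
}}

```text
clock: 1.65
tcp_pos: [0.4451, -0.1492, 0.4498]
orientation: [2.034, -2.39, -0.011]
contact_force: [0.7, -0.4, -0.2]
grip_width: 0.0001
```

```bash
cat > d.py <<'E'
from bench import r
from h import *
import sys
x,y,z,k,off=map(float,sys.argv[1:6])
o=r.get_obs()
R=Ro.from_rotvec(o["orientation"]).as_matrix()
print("t",o["clock"],"tip case",case(o["tcp_pos"]+off*R[:,2]),"F",o["contact_force"].round(1),"grip",round(o["grip_width"],4))
print(*delta(o,w(x,y,z),-ey if k==0 else ex,off),sep="\n")
E
python3 d.py -.085 -.035 .20 0 .173
```

```text
t 1.65 tip case [-0.1102 -0.1673  0.2768] F [ 0.7 -0.4 -0.2] grip 0.0001
[-1.11  -0.166  0.641]
[ 0.0034  0.0011 -0.0166]
[-1.106 -0.199  0.64 ]
```

Request:
{"method": "apply_moves", "body": {
  "dp": [
    [-0.3,-0.05,0],
    [-0.3,-0.05,0.2],
    [-0.3,-0.05,0.2],
    [-0.2,-0.04,0.2],
    [0,0,0.2]
  ],
  "twist": [
    [0.003,0.001,-0.016],
    [0,0,0],
    [0,0,0],
    [0,0,0],
    [0,0,0]
  ],
  "jaw": [255,255,255,255,255]
}}

```text
clock: 2.15
tcp_pos: [0.4887, -0.0091, 0.3551]
orientation: [-2.082, 2.34, -0.008]
contact_force: [0.2, -1.2, -0.1]
grip_width: -0.0003
```

```bash
python3 d.py -.085 -.035 .10 0 .173; python3 - <<'E'
from bench import r
from h import *
o=r.get_obs()
f=r.grab_frame("wrist");cv2.imwrite("pics/w1.png",f["color"][:,:,::-1]);np.savez("pics/w1.npz",**f)
T=np.eye(4);T[:3,:3]=Ro.from_rotvec(o["orientation"]).as_matrix();T[:3,3]=o["tcp_pos"];T=T@f["hand_eye"]
W=cloud(f,T);d=W[...,:2]-c;x=d@ex;y=d@ey;z=W[...,2]
# groove and edges
m=(z>.05)&(z<.084)&(abs(x+.085)<.035)&(abs(y)<.13)
print("low region x",np.percentile(x[m],[1,50,99]),"y",np.percentile(y[m],[1,99]))
m=(z>.05)&(z<.071)&(abs(x+.085)<.018)&(abs(y)<.13)
print("recess y",np.percentile(y[m],[1,50,99]) if m.any() else None, m.sum())
m=(z>.12)&(z<.15)&(abs(x+.01)<.05)&(abs(y)<.1);print("bar",m.sum(), np.percentile(x[m],[2,50,98]),np.percentile(y[m],[2,50,98]),np.percentile(z[m],[2,50,98]))
E
```

```text
t 2.15 tip case [-0.0815 -0.0226  0.1821] F [ 0.2 -1.2 -0.1] grip -0.0003
[0.1   0.022 0.684]
[-0.0049  0.0018  0.0047]
[0.098 0.014 0.684]
low region x [-0.10451099 -0.08782722 -0.06833788] y [-0.11378746  0.11573831]
recess y [-0.00862532  0.03200005  0.07004233] 2802
bar 3978 [-0.01678076 -0.01112276 -0.00540755] [-0.06096362  0.00082933  0.06238211] [0.13346191 0.13795482 0.13987059]
```

View pics/w1.png

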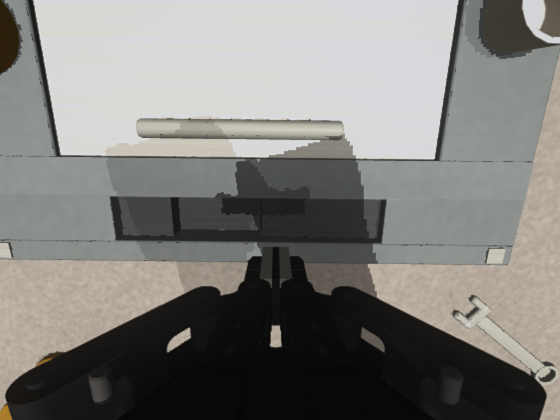

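The wrist view shows the groove from column 112 to 385 at rows 197–242. The recess runs from column 178 to 262, with the bar above it at (240,128). The wrist cloud agrees with the frame: recess at y −9 to +71 mm, bar centre at (−11, 0, 132). I'll touch down on the groove floor to the right of the recess.

Request:
{"method": "apply_moves", "body": {
  "dp": [
    [0.1,0.02,0.15],
    [0,0,0.2],
    [0,0,0.2],
    [0,0,0.1]
  ],
  "twist": [
    [-0.005,0.002,0.005],
    [0,0,0],
    [0,0,0],
    [0,0,0]
  ],
  "jaw": [255,255,255,255]
}}

```text
clock: 2.6
tcp_pos: [0.4828, -0.0239, 0.2723]
orientation: [2.069, -2.355, -0.004]
contact_force: [-1.0, 0.5, 0.3]
grip_width: 0.0003
```

```bash
python3 d.py -.086 -.035 .079 0 .173
```

```text
t 2.6 tip case [-0.0884 -0.0393  0.0993] F [-1.   0.5  0.3] grip 0.0003
[-0.031 -0.012  0.169]
[ 0.0032 -0.0017 -0.0015]
[-0.03  -0.011  0.17 ]
```

Request:
{"method": "apply_moves", "body": {
  "dp": [
    [-0.03,-0.01,0.06],
    [0,0,0.05],
    [0,0,0.03],
    [0,0,0.02],
    [0,0,0.01]
  ],
  "twist": [
    [0.003,-0.002,-0.001],
    [0,0,0],
    [0,0,0],
    [0,0,0],
    [0,0,0]
  ],
  "jaw": [255,255,255,255,255]
}}

```text
clock: 3.1
tcp_pos: [0.4854, -0.021, 0.2522]
orientation: [-2.073, 2.358, -0.001]
contact_force: [0.1, -0.8, -0.1]
grip_width: -0.0006
```

```bash
python3 d.py -.086 -.035 .078 0 .173
```

```text
t 3.1 tip case [-0.0848 -0.0353  0.0792] F [ 0.1 -0.8 -0.1] grip -0.0006
[-0.003  0.008  0.01 ]
[-0.0007  0.0004 -0.0011]
[-0.003  0.008  0.01 ]
```

Request:
{"method": "apply_moves", "body": {
  "dp": [
    [0,0,0.015],
    [0,0,0.015],
    [-0.05,0,0.01],
    [-0.05,0,0.01],
    [-0.05,0,0.01],
    [-0.05,0,0.01]
  ],
  "twist": [
    [0,0,0],
    [0,0,0],
    [0,0,0],
    [0,0,0],
    [0,0,0],
    [0,0,0]
  ],
  "jaw": [255,255,255,255,255,255]
}}

```text
clock: 3.7
tcp_pos: [0.4904, -0.0022, 0.2515]
orientation: [-2.066, 2.367, -0.018]
contact_force: [-2.5, -6.9, 10.0]
grip_width: 0.0001
```

```bash
python3 d.py -.086 .031 .078 0 .173
```

```text
t 3.7 tip case [-0.0809 -0.0174  0.0785] F [-2.5 -6.9 10. ] grip 0.0001
[-0.393  0.034  0.001]
[-0.0041 -0.0036 -0.0045]
[-0.393  0.03   0.004]
```

Fingertips are on the groove floor at z=78.5 mm with 10 N, sliding left.

Request:
{"method": "apply_moves", "body": {
  "dp": [
    [-0.05,0.01,0.005],
    [-0.05,0.01,0.005],
    [-0.05,0.01,0.005],
    [-0.05,0,0.01],
    [-0.05,0,0.01],
    [-0.05,0,0.01],
    [-0.05,0,0.01],
    [-0.05,0,0.01]
  ],
  "twist": [
    [-0.004,-0.003,-0.004],
    [0,0,0],
    [0,0,0],
    [0,0,0],
    [0,0,0],
    [0,0,0],
    [0,0,0],
    [0,0,0]
  ],
  "jaw": [255,255,255,255,255,255,255,255]
}}

```text
clock: 4.5
tcp_pos: [0.4936, 0.0496, 0.2439]
orientation: [-2.075, 2.357, -0.003]
contact_force: [0.2, 0.4, -0.2]
grip_width: -0.0
```

```bash
python3 d.py -.086 .031 .064 0 .173
```

```text
t 4.5 tip case [-0.0854  0.0355  0.0709] F [ 0.2  0.4 -0.2] grip -0.0
[0.039 0.002 0.058]
[-0.001  -0.0003 -0.0005]
[0.039 0.002 0.058]
```

They dropped into the recess (z=70.9 mm, no force). Now the catch.

Request:
{"method": "apply_moves", "body": {
  "dp": [
    [0.03,0,0.03],
    [0,0,0.03],
    [0,0,0.03],
    [0,0,0.02],
    [0,0,0.02],
    [0,0,0.02]
  ],
  "twist": [
    [0,0,0],
    [0,0,0],
    [0,0,0],
    [0,0,0],
    [0,0,0],
    [0,0,0]
  ],
  "jaw": [255,255,255,255,255,255]
}}

```text
clock: 5.1
tcp_pos: [0.4936, 0.0469, 0.2267]
orientation: [-2.076, 2.357, -0.004]
contact_force: [-14.1, -0.8, 53.3]
grip_width: 0.0001
```

```bash
python3 d.py -.086 .031 .056 0 .173;  python3 - <<'E'
from bench import r
from h import *
o=r.get_obs()
f=r.grab_frame("wrist");cv2.imwrite("pics/w2.png",f["color"][:,:,::-1])
E
```

```text
t 5.1 tip case [-0.085   0.0328  0.0537] F [-14.1  -0.8  53.3] grip 0.0001
[ 0.016  0.005 -0.019]
[-0.0012 -0.0003 -0.0003]
[ 0.016  0.005 -0.019]
```

View pics/w2.png

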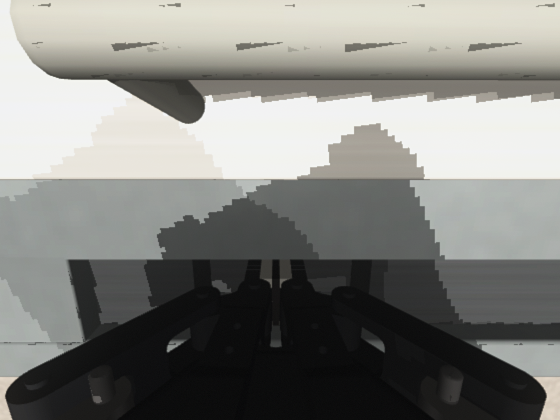

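The catch is bottomed and force reached 53 N, so I'm backing off. The bar fills the top of the view (rows 0–80), nearer than before, so the lid looks ajar.

Request:
{"method": "apply_moves", "body": {
  "dp": [
    [0,0,-0.1],
    [0,0,-0.3],
    [0,0,-0.4],
    [0,0,-0.4],
    [0,0,-0.4],
    [0,0,-0.1]
  ],
  "twist": [
    [0,0,0],
    [0,0,0],
    [0,0,0],
    [0,0,0],
    [0,0,0],
    [0,0,0]
  ],
  "jaw": [255,255,255,255,255,255]
}}

```text
clock: 5.75
tcp_pos: [0.4925, 0.0455, 0.436]
orientation: [2.072, -2.357, 0.0]
contact_force: [0.5, 0.3, -0.1]
grip_width: -0.0002
```

```bash
cat > look.py <<'E'
from bench import r
from h import *
import sys
f=r.grab_frame("scene");n=sys.argv[1]
W=cloud(f);d=W[...,:2]-c;x=d@ex;y=d@ey;z=W[...,2]
m=(x>-.03)&(x<.10)&(abs(abs(y)-.12)<.02)&(z>.08)&(z<.3)   # lid panel off the bar
k=np.polyfit(x[m],z[m],1);print("lid pts",m.sum(),"angle",-np.arctan(k[0]))
m=(abs(y)<.05)&(z>.13)&(z<.3)&(x>-.04)&(x<.16);print("bar",m.sum(),np.percentile(x[m],[2,50,98]),np.percentile(z[m],[2,50,98]))
cv2.imwrite(f"pics/{n}.png",f["color"][:,:,::-1]); 
cv2.imwrite(f"pics/{n}c.png",cv2.resize(f["color"][140:310,190:400,::-1],None,fx=3,fy=3))
E
python3 look.py s1;python3 d.py -.004 0 .25 1 .155
```

```text
lid pts 822 angle 0.14837667869660143
bar 99 [-7.17883416e-03  4.05897926e-07  3.79749662e-03] [0.14924139 0.15383487 0.15817281]
t 5.8 tip case [-0.0867  0.0308  0.2809] F [-0.4 -1.   1.6] grip 0.0
[ 0.258 -0.687  0.257]
[ 2.000e-03 -2.000e-04 -7.512e-01]
[0.686 0.261 0.258]
```

View pics/s1c.png

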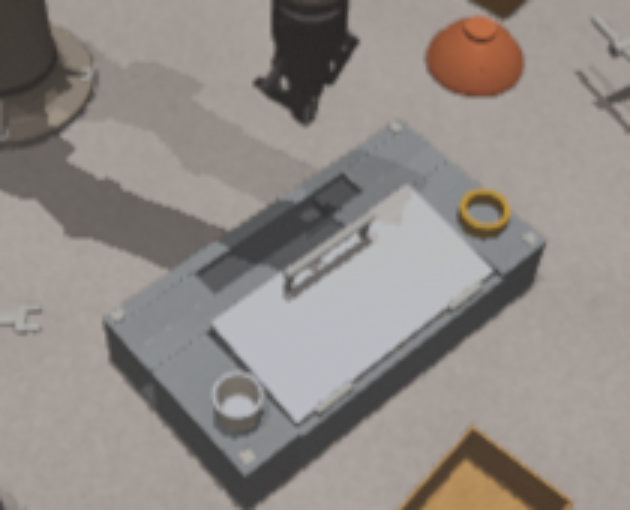

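The lid is ajar (0.148 rad), and the collar and cup look unmoved. I'll turn the tool so the jaws open across the bar.

Request:
{"method": "apply_moves", "body": {
  "dp": [
    [0,0,0],
    [0,0,0],
    [0,0,0],
    [0,0,0],
    [0,0,0],
    [0,0,0],
    [0,0,0],
    [0,0,0],
    [0,0,0],
    [0,0,0],
    [0,0,0]
  ],
  "twist": [
    [0,0,-0.07],
    [0,0,-0.07],
    [0,0,-0.07],
    [0,0,-0.07],
    [0,0,-0.07],
    [0,0,-0.07],
    [0,0,-0.07],
    [0,0,-0.07],
    [0,0,-0.07],
    [0,0,-0.07],
    [0,0,-0.05]
  ],
  "jaw": [140,140,140,140,140,140,140,140,140,140,140]
}}

```text
clock: 6.9
tcp_pos: [0.49, 0.041, 0.4235]
orientation: [3.131, -0.14, -0.026]
contact_force: [0.4, -0.1, 1.0]
grip_width: 0.0386
```

```bash
python3 d.py -.003 0 .25 1 .155
```

```text
t 6.9 tip case [-0.0908  0.0254  0.2685] F [ 0.4 -0.1  1. ] grip 0.0386
[0.704 0.247 0.144]
[0.0038 0.0078 0.0175]
[0.711 0.222 0.154]
```

Request:
{"method": "apply_moves", "body": {
  "dp": [
    [0.2,0.07,0],
    [0.2,0.07,0.05],
    [0.2,0.05,0.05],
    [0.11,0.03,0.05],
    [0,0,0]
  ],
  "twist": [
    [0.004,0.008,0.017],
    [0,0,0],
    [0,0,0],
    [0,0,0],
    [0,0,0]
  ],
  "jaw": [140,140,140,140,140]
}}

```text
clock: 7.4
tcp_pos: [0.5724, 0.0024, 0.3974]
orientation: [3.134, -0.194, -0.012]
contact_force: [-0.4, 0.9, -0.9]
grip_width: 0.0386
```

```bash
python3 d.py -.003 0 .149 1 .155;  python3 - <<'E'
from bench import r
from h import *
o=r.get_obs()
f=r.grab_frame("wrist");cv2.imwrite("pics/w3.png",f["color"][:,:,::-1])
T=np.eye(4);T[:3,:3]=Ro.from_rotvec(o["orientation"]).as_matrix();T[:3,3]=o["tcp_pos"];T=T@f["hand_eye"]
W=cloud(f,T);d=W[...,:2]-c;x=d@ex;y=d@ey;z=W[...,2]
m=(z>.14)&(z<.17)&(abs(x)<.05)&(abs(y)<.1);print("bar",m.sum(), np.percentile(x[m],[2,50,98]),np.percentile(y[m],[2,50,98]),np.percentile(z[m],[2,50,98]))
E
```

```text
t 7.4 tip case [-0.0028 -0.0015  0.2424] F [-0.4  0.9 -0.9] grip 0.0386
[-0.005 -0.012  0.779]
[0.0008 0.0036 0.0012]
[-0.011 -0.011  0.779]
bar 2457 [-0.00847006 -0.00288011  0.00286105] [-0.05989094  0.00939813  0.06370518] [0.15119394 0.15535465 0.15732623]
```

View pics/w3.png

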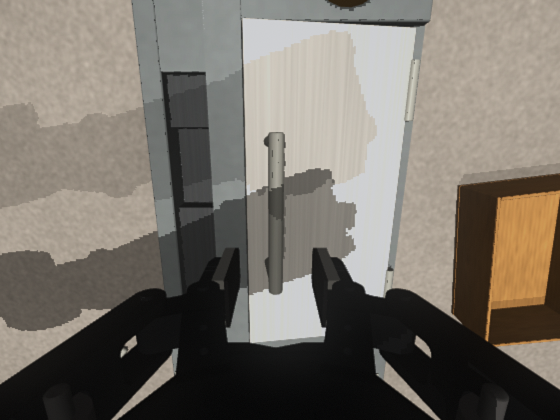

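The bar (columns 268–284, rows 133–293) is centred between the jaws. Descending.

Request:
{"method": "apply_moves", "body": {
  "dp": [
    [0,-0.01,0.2],
    [0,0,0.2],
    [0,0,0.15],
    [0,0,0.1],
    [0,0,0.08],
    [0,0,0.02]
  ],
  "twist": [
    [0,0.003,0],
    [0,0,0],
    [0,0,0],
    [0,0,0],
    [0,0,0],
    [0,0,0]
  ],
  "jaw": [140,140,140,140,140,140]
}}

```text
clock: 8.05
tcp_pos: [0.5676, 0.0076, 0.3064]
orientation: [3.136, -0.186, -0.002]
contact_force: [-0.2, 0.1, 0.6]
grip_width: 0.0389
```

```bash
python3 d.py -.003 0 .151 1 .155
```

```text
t 8.05 tip case [-0.0073  0.0032  0.1514] F [-0.2  0.1  0.6] grip 0.0389
[0.034 0.027 0.003]
[0.0002 0.0005 0.0036]
[0.034 0.027 0.003]
```

Request:
{"method": "apply_moves", "body": {
  "dp": [
    [0.035,0.02,0],
    [0,0,0],
    [0,0,0],
    [0,0,0],
    [0,0,0],
    [0,0,0]
  ],
  "twist": [
    [0,0,0.003],
    [0,0,0],
    [0,0,0],
    [0,0,0],
    [0,0,0],
    [0,0,0]
  ],
  "jaw": [140,200,225,255,255,255],
  "grip_force": 25
}}

```text
clock: 8.65
tcp_pos: [0.5712, 0.005, 0.3079]
orientation: [3.135, -0.197, -0.002]
contact_force: [-0.2, 0.6, -3.2]
grip_width: 0.011
```

```bash
cat > arc.py <<'E'
from bench import r
from h import *
o=r.get_obs();R=Ro.from_rotvec(o["orientation"]).as_matrix()
p=case(o["tcp_pos"]+.155*R[:,2]);v=np.array([p[0]-.113,p[2]-.084])
phi=np.arctan2(48,-125)-np.arctan2(v[1],v[0])
print("t",o["clock"],"grasp case",p,"rad",np.hypot(*v).round(4),"phi",phi.round(3),"F",o["contact_force"].round(1),"grip",round(o["grip_width"],4))
def bar(f): b=np.arctan2(48,-125)-f; return w(.113+.1339*np.cos(b),0,.084+.1339*np.sin(b))
for f in np.arange(np.ceil(phi*10)/10,1.31,.1): print(f.round(2),*delta(o,bar(f),ex,.155)[:2])
E
python3 arc.py
```

```text
t 8.65 grasp case [-0.0034  0.0011  0.1529] rad 0.1353 phi 0.168 F [-0.2  0.6 -3.2] grip 0.011
0.2 [ 0.026  0.009 -0.025] [0.0001 0.0007 0.0002]
0.3 [ 0.091  0.009 -0.116] [0.0001 0.0007 0.0002]
0.4 [ 0.164  0.009 -0.2  ] [0.0001 0.0007 0.0002]
0.5 [ 0.245  0.009 -0.276] [0.0001 0.0007 0.0002]
0.6 [ 0.333  0.01  -0.344] [0.0001 0.0007 0.0002]
0.7 [ 0.428  0.01  -0.403] [0.0001 0.0007 0.0002]
0.8 [ 0.528  0.01  -0.452] [0.0001 0.0007 0.0002]
0.9 [ 0.633  0.01  -0.491] [0.0001 0.0007 0.0002]
1.0 [ 0.741  0.01  -0.519] [0.0001 0.0007 0.0002]
1.1 [ 0.851  0.01  -0.537] [0.0001 0.0007 0.0002]
1.2 [ 0.962  0.01  -0.543] [0.0001 0.0007 0.0002]
1.3 [ 1.074  0.01  -0.538] [0.0001 0.0007 0.0002]
```

Bar gripped (11 mm). Following the arc at about 0.5 rad/s.

Request:
{"method": "apply_moves", "body": {
  "dp": [
    [0.03,0,-0.04],
    [0.03,0,-0.045],
    [0.035,0,-0.045],
    [0.035,0,-0.04],
    [0.04,0,-0.04],
    [0.04,0,-0.035]
  ],
  "twist": [
    [0,0,0],
    [0,0,0],
    [0,0,0],
    [0,0,0],
    [0,0,0],
    [0,0,0]
  ],
  "jaw": [255,255,255,255,255,255]
}}

```text
clock: 9.25
tcp_pos: [0.595, 0.0023, 0.338]
orientation: [3.134, -0.196, -0.021]
contact_force: [-5.9, 1.7, 0.3]
grip_width: 0.0108
```

```bash
python3 arc.py
```

```text
t 9.25 grasp case [0.0187 0.0011 0.183 ] rad 0.1367 phi 0.443 F [-5.9  1.7  0.3] grip 0.0108
0.5 [ 0.046  0.012 -0.026] [0.001  0.0064 0.0006]
0.6 [ 0.134  0.012 -0.095] [0.001  0.0064 0.0006]
0.7 [ 0.228  0.012 -0.155] [0.001  0.0064 0.0006]
0.8 [ 0.327  0.013 -0.206] [0.001  0.0064 0.0006]
0.9 [ 0.431  0.013 -0.246] [0.001  0.0064 0.0006]
1.0 [ 0.539  0.013 -0.275] [0.001  0.0064 0.0006]
1.1 [ 0.649  0.013 -0.294] [0.001  0.0064 0.0006]
1.2 [ 0.76   0.013 -0.301] [0.001  0.0064 0.0006]
1.3 [ 0.872  0.013 -0.298] [0.001  0.0064 0.0006]
```

Request:
{"method": "apply_moves", "body": {
  "dp": [
    [0.045,0,-0.03],
    [0.045,0,-0.03],
    [0.045,0,-0.03],
    [0.047,0,-0.028],
    [0.05,0,-0.025],
    [0.05,0,-0.02]
  ],
  "twist": [
    [0,0.006,0],
    [0,0,0],
    [0,0.002,0],
    [0,0,0],
    [0,0.002,0],
    [0,0,0]
  ],
  "jaw": [255,255,255,255,255,255]
}}

```text
clock: 9.85
tcp_pos: [0.6257, -0.0009, 0.3629]
orientation: [3.129, -0.195, -0.015]
contact_force: [-5.4, 1.5, 4.9]
grip_width: 0.011
```

```bash
python3 arc.py
```

```text
t 9.85 grasp case [0.0502 0.0011 0.2079] rad 0.1389 phi 0.735 F [-5.4  1.5  4.9] grip 0.011
0.8 [0.073 0.018 0.006] [0.0032 0.0044 0.0008]
0.9 [ 0.177  0.018 -0.033] [0.0032 0.0044 0.0008]
1.0 [ 0.285  0.019 -0.062] [0.0032 0.0044 0.0008]
1.1 [ 0.395  0.019 -0.08 ] [0.0032 0.0044 0.0008]
1.2 [ 0.506  0.019 -0.088] [0.0032 0.0044 0.0008]
1.3 [ 0.618  0.019 -0.083] [0.0032 0.0044 0.0008]
```

Request:
{"method": "apply_moves", "body": {
  "dp": [
    [0.05,0,-0.008],
    [0.05,0,-0.008],
    [0.05,0,-0.01],
    [0.05,0,-0.01],
    [0.05,0,-0.01],
    [0.05,0,-0.01]
  ],
  "twist": [
    [0.003,0.004,0],
    [0,0,0],
    [0,0.002,0],
    [0,0,0],
    [0,0.002,0],
    [0,0,0]
  ],
  "jaw": [255,255,255,255,255,255]
}}

```text
clock: 10.45
tcp_pos: [0.6637, -0.0064, 0.378]
orientation: [3.132, -0.197, 0.015]
contact_force: [-2.5, 1.3, -1.1]
grip_width: 0.0112
```

```bash
python3 arc.py; python3 look.py s2
```

```text
t 10.45 grasp case [0.0915 0.001  0.223 ] rad 0.1407 phi 1.051 F [-2.5  1.3 -1.1] grip 0.0112
1.1 [0.075 0.011 0.049] [ 0.0012 -0.0047  0.0001]
1.2 [0.187 0.011 0.044] [ 0.0012 -0.0047  0.0001]
1.3 [0.298 0.011 0.051] [ 0.0012 -0.0047  0.0001]
lid pts 653 angle 0.8571808060155541
bar 954 [0.01753615 0.08005408 0.14699263] [0.13261864 0.20302676 0.29842378]
```

View pics/s2c.png

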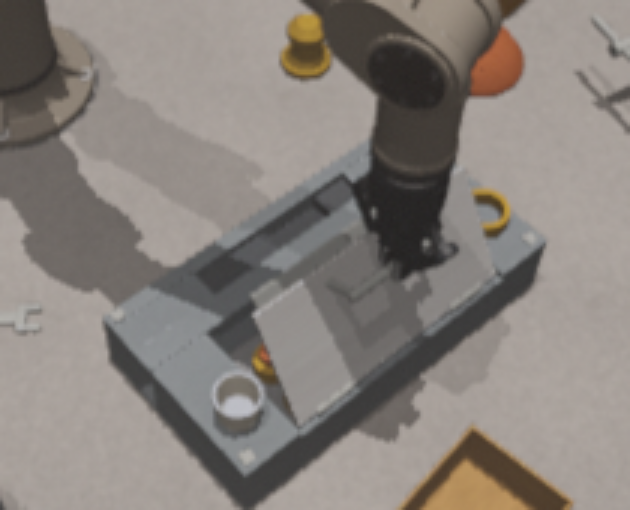

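Request:
{"method": "apply_moves", "body": {
  "dp": [
    [0.045,0,0.015],
    [0.045,0,0.01],
    [0.04,0,0.01],
    [0.03,0,0.005]
  ],
  "twist": [
    [0,-0.004,0],
    [0,0,0],
    [0,0,0],
    [0,0,0]
  ],
  "jaw": [255,255,255,255]
}}

```text
clock: 10.9
tcp_pos: [0.6855, -0.0092, 0.379]
orientation: [3.133, -0.199, 0.009]
contact_force: [-22.5, 1.0, 14.9]
grip_width: 0.011
```

```bash
python3 arc.py; cat > ang.py <<'E'
from bench import r
from h import *
import sys
n=sys.argv[1]
for cam in ("scene","side"):
    f=r.grab_frame(cam);W=cloud(f);d=W[...,:2]-c;x=d@ex;y=d@ey;z=W[...,2]
    # lid panel points: right of the bar and gripper (y<-.07) and left, 20..120mm up from hinge
    m=(abs(y)>.07)&(abs(y)<.145)&(z>.11)&(z<.24)&(x>.0)&(x<.14)
    q=np.c_[x[m],z[m]].astype(np.float32)
    if len(q)<50: print(cam,"few",len(q));continue
    vx,vz,x0,z0=cv2.fitLine(q,cv2.DIST_HUBER,0,.005,.005).ravel();print(cam,len(q),"angle",np.arctan2(abs(vz),-np.sign(vz)*vx).round(3),"z max",q[:,1].max(),"x at top",q[q[:,1]>.2,0].mean() if (q[:,1]>.2).any() else None)
    cv2.imwrite(f"pics/{n}{cam}.png",f["color"][:,:,::-1])
E
python3 ang.py a1
```

```text
t 10.9 grasp case [0.1129 0.001  0.224 ] rad 0.14 phi 1.203 F [-22.5   1.   14.9] grip 0.011
1.3 [0.115 0.011 0.056] [ 0.0011 -0.0027 -0.0005]
scene 1031 angle 1.184 z max 0.22556628 x at top 0.060377296
side 589 angle 1.109 z max 0.22125268 x at top 0.053426262
```

At the stop (22 N pushback, 1.20 rad by kinematics). Opening the jaws part way, then retreating straight up.

Request:
{"method": "apply_moves", "body": {
  "dp": [
    [0,0,0],
    [0,0,0],
    [0,0,0],
    [0,0,0],
    [0,0,0]
  ],
  "twist": [
    [0,0,0],
    [0,0,0],
    [0,0,0],
    [0,0,0],
    [0,0,0]
  ],
  "jaw": [200,170,170,170,170]
}}

```text
clock: 11.5
tcp_pos: [0.6874, -0.0099, 0.3791]
orientation: [3.132, -0.2, 0.017]
contact_force: [-0.2, 0.6, -0.8]
grip_width: 0.0284
```

```bash
python3 arc.py|head -1; python3 ang.py a2
```

```text
t 11.5 grasp case [0.1157 0.0006 0.2241] rad 0.1401 phi 1.223 F [-0.2  0.6 -0.8] grip 0.0284
scene 990 angle 1.193 z max 0.22697705 x at top 0.05970443
side 583 angle 1.098 z max 0.22141914 x at top 0.053311538
```

Request:
{"method": "apply_moves", "body": {
  "dp": [
    [-0.01,0,-0.05],
    [0,0,-0.1],
    [0,0,-0.2],
    [0,0,-0.3],
    [0,0,-0.3],
    [0,0,0],
    [0,0,0]
  ],
  "twist": [
    [0,0,0],
    [0,0,0],
    [0,0,0],
    [0,0,0],
    [0,0,0],
    [0,0,0],
    [0,0,0]
  ],
  "jaw": [170,170,170,170,170,170,170]
}}

```text
clock: 12.3
tcp_pos: [0.6842, -0.0091, 0.5023]
orientation: [3.133, -0.199, 0.021]
contact_force: [0.0, 0.1, -0.9]
grip_width: 0.0285
```

```bash
python3 arc.py|head -1; python3 ang.py a3; python3 - <<'E'
import cv2,numpy as np
a=cv2.imread("pics/a3scene.png")[100:350,100:400];b=cv2.imread("pics/a3side.png")[120:370,130:430]
cv2.imwrite("pics/a3.png",cv2.resize(np.hstack([a,b]),(800,333)))
E
python3 - <<'E'
from h import *
from bench import r
f=r.grab_frame("scene");g=load("scene0")
A=cloud(f);B=cloud(g)
dz=abs(A[...,2]-B[...,2])>.015
for nm,(u0,u1,v0,v1) in dict(lantern=(140,195,285,338),burner=(280,304,140,168),cup=(256,282,260,288),collar=(340,364,200,222),refl=(330,368,142,170),wrench=(150,208,236,256)).items():
    s=np.s_[v0:v1,u0:u1]; print(nm,(np.abs(f["color"][s].astype(int)-g["color"][s]).max(-1)>40).mean().round(3),dz[s].mean().round(3))
E
```

```text
t 12.3 grasp case [0.1128 0.0011 0.3474] rad 0.2634 phi 1.203 F [ 0.   0.1 -0.9] grip 0.0285
scene 1189 angle 1.17 z max 0.22603735 x at top 0.05789039
side 589 angle 1.119 z max 0.2213391 x at top 0.053474776
lantern 0.0 0.0
burner 0.0 0.001
cup 0.114 0.137
collar 0.326 0.523
refl 0.658 0.693
wrench 0.122 0.0
```

View pics/a3.png

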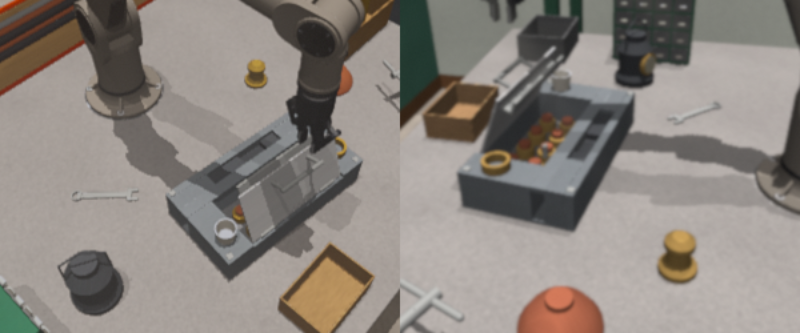

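The scene view shows the lid standing, the gripper clear above it, and the cup and collar in place. The two lid-angle estimates differ (1.17 and 1.12), so I'll check the bar's position directly.

```bash
python3 - <<'E'
from h import *
from bench import r
o=r.get_obs()
T=np.eye(4);T[:3,:3]=Ro.from_rotvec(o["orientation"]).as_matrix();T[:3,3]=o["tcp_pos"]
for cam in("scene","side","wrist"):
    f=r.grab_frame(cam);W=cloud(f,T@f["hand_eye"] if cam=="wrist" else None);d=W[...,:2]-c;x=d@ex;y=d@ey;z=W[...,2]
    m=(abs(y)<.06)&(z>.195)&(z<.235)&(x>.085)&(x<.14)
    print(cam,"bar",m.sum(),*(np.percentile(k[m],[2,50,98]).round(4) for k in (x,z)) if m.any() else ())
    m=(abs(y)<.145)&(z>.205)&(z<.235)&(x>.03)&(x<.08);print("  lid edge",m.sum(),*(np.percentile(k[m],[2,50,98]).round(4) for k in (x,z)) if m.any() else ())
    if cam=="wrist": cv2.imwrite("pics/w4.png",f["color"][:,:,::-1])
for p in(1.1,1.2): b=np.arctan2(48,-125)-p;print(p,"bar",.113+.1339*np.cos(b),.084+.1339*np.sin(b),"edge top/bottom face",.113-.146*np.cos(p)+.006*np.sin(p),.113-.146*np.cos(p),.084+.146*np.sin(p))
E
```

```text
scene bar 165 [0.0883 0.1142 0.1197] [0.2105 0.221  0.227 ]
  lid edge 540 [0.0333 0.0663 0.0749] [0.2055 0.2113 0.2237]
side bar 122 [0.0882 0.1078 0.1153] [0.2076 0.2185 0.2228]
  lid edge 318 [0.0318 0.0616 0.0659] [0.2059 0.2107 0.2209]
wrist bar 2123 [0.0895 0.1125 0.1194] [0.2136 0.2239 0.2262]
  lid edge 6781 [0.0341 0.0647 0.0742] [0.2055 0.2124 0.2238]
1.1 bar 0.0990783565742861 0.21717431375579632 edge top/bottom face 0.05212221043223434 0.046774966271865726 0.2141162745689696
1.2 bar 0.11244315355573703 0.2178988421235879 edge top/bottom face 0.06568800236220901 0.060095767846405655 0.22007770655121506
```

View pics/w4.png

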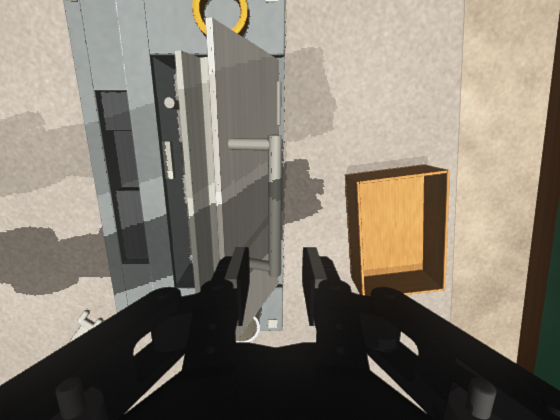

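The bar's centre is at x=112.5 mm, which matches 1.20 rad (1.1 would give 99 mm). Gripper is clear, so I'm handing in.

```bash
python3 -c "
from bench import r
print(r.hand_in()); print(r.get_obs()['clock'])"
```

```text
the job is handed in; nothing more can be done
None
the job is handed in; nothing more can be done
```

The case is open and the job is handed in, at about 12.5 s on the robot's clock; no verdict was reported. I slid closed fingertips along the groove until they dropped into the recess, then pressed the catch to its bottom, and the lid sprang ajar at about 0.15 rad. I then raised the lid by its bar at about 0.5 rad/s to the stop, opened the jaws part way and lifted clear.

**What the last checks showed:**
- **Lid:** the bar's centre is at x ≈ 112.5 mm by the wrist camera, which matches 1.20 rad. The gripper's path gave the same angle, with a 22 N push back at the stop.
- **Gripper:** it is clear above the bar with no contact force.
- **Loose things:** the lantern and burner are unchanged from the first picture.

**What disagreed or is less certain:**
- **Lid angle:** the line fits to the lid panel gave 1.17 (scene) and 1.10–1.12 (side). The side camera reads a few mm low elsewhere too, so I relied on the bar.
- **Press force:** the wrist force reached 53 N when the catch bottomed. That is under the 120 N wrist limit; only the fingertips appeared to be touching.
- **Grip:** the bar slid about 6–7 mm towards the fingertips while the lid was lifted.
- **Other things:** the before-and-after comparison flagged changes at the cup, collar, reflector and wrench. I put these down to the lid, arm and shadows, because they look in place in the pictures.
- **Catch:** I did not measure that it sprang back up after I let it go.

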